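Start a cold wash from the washer's key strip

ROBOT

A 6-joint arm with a two-finger parallel gripper is mounted at the origin on the work surface. World frame = base frame: x ahead of the robot, y to its left, z up, the work surface at z = 0. Lengths are in m, angles in rad, forces in N, time in s.
With the tool pointing down it reaches from about 0.275 to 0.975 m from the base axis. Payload 8.4 kg.
Tool frame: the origin (TCP) lies where the fingers leave the gripper's body, on its centre line; the fingertips stand 88 mm ahead of it and the grasp point (between the pads) lies 69 mm ahead of it (nose_length is the distance from the TCP to the fingertips, in m); z points along the fingers, y is the line along which they close (so a half turn about z gives the same grasp; the last joint's range is limited). The gripper opens to 92 mm and grips with 3 to 60 N. Pads are 20 mm wide; open, the fingers measure 128 mm over their backs; the gripper's body (75 mm by 189 mm) begins 69 mm behind the grasp point.
Start: joints at [1.228, 0.353, 1.633, -0, 1.155, -0.002], TCP at [0.209, 0.589, 0.303] pointing down, gripper open.
Joint ranges: [-2.63, 2.63], [-0.92, 2.1], [0.06, 2.66], [-1.3, 4.44], [0, 2.69], [-3.02, 3.02]. Speed limits (rad/s): [2.22, 2.22, 2.79, 3.14, 3.14, 3.14].

INTERFACE

Orientations are given as [roll, pitch, yaw] about the fixed x, y, z axes, in that order (R = Rz(yaw) Ry(pitch) Rx(roll)).
In Python, from bench import read_state, camera, camera_model, sign_off, nose_length gives the robot as it stands. The module is installed in compiled form; this text tells all that it offers.
- The arm moves only by the shell command python3 -m pendant 'ROWS' [FORCE]. ROWS is JSON, a list that holds one entry, the list of rows, each a list of 7 numbers: the shift along the world's x, y, z in cm, then the turn, a rotation vector about the world's x, y, z in degrees, then the finger opening in cm, from 0 to 9.19. In form: [[[tx, ty, tz, wx, wy, wz, hand], ...]]. A call has 1 to 8 rows; each row shifts and turns the commanded pose from where the row before left it; what a row does not reach is not made up. A row lasts 1/8 s, in which the tool goes at most 62.5 mm and 10.7 degrees, less where a joint would pass 70% of its speed; a pose out of reach is approached as far as the arm can. A call is refused whole if a number of a shift passes 6.25 or a number of a turn 10.7, either way. A call with a gripper value outside its range is refused whole. The fingers move at their own pace and stop on an object; FORCE is the grip in N (left out, the last holds). Time passes only in rows, so rows that do not move let the fingers close. It gives the time, the measured TCP pose, the force, the opening and the grip force at its end, in the units of the state.
- read_state(): the state, without advancing time (a new reading comes with each control period).
- camera(name): name is "side" or "top"; returns (picture, depth): 420x560x3 uint8, red, green, blue; 420x560 float32, m along the optical axis (not along the pixel's ray), 0 where there is no reading.
- camera_model(name): a dict with "fx", "fy", "cx", "cy" (pixels), "xyz" and "rotation" of the camera in the world. Camera axes: x right, y down, z forward; pixel columns grow to the right and rows downward; lengths in m; the calibration is good to about 2 mm. A picture is of the moment at which its call begins. camera_model takes no time and is no camera call.
- sign_off(): hands the job in; it is judged then, once.
The state is a dict: "clock": time; "joints": joint angles; "joint_vel": joint speeds; "joint_efforts": joint torques, N m; "tcp_pos": TCP position; "eef_rot": TCP orientation; "force": force on the tool from outside, world axes, zero at the start; "moment": the same for the moment, N m; "gripper_width": finger opening in m; "grip_force": force on a finger pad.
Only numpy, scipy, OpenCV 4.12 (cv2) and the standard library are available. Lean on these libraries where they do the work, as an engineer would, in place of code of your own. Each camera call takes 0.05 s, during which the arm holds its last target. There are 200 camera calls.

TASK

Start a cold wash on the washing machine: press the red power key fully in, then the blue cold-wash key fully in, and last press and let go the green start key. Press each one lightly with a fingertip, press no other key and do not turn the programme dial. Leave the cup, brush and bottle on the lid where they stand.

Things in the scene. Friction and masses are not known exactly. Their poses are not given: they have to be found in the camera images.
- washer: white top-loading washer, 600 mm wide. Origin on the face of its control strip, mid-row; axes level: x to its rear, y to its user's left (the user stands on the robot's side), z up. The strip, 120 mm deep, runs along the front top edge and slopes 12 degrees (0.21 rad) down to the user. Flat lid behind it from x +90 mm, top at z +12 mm. A dryer of equal height stands to its left
- cold_unit: frame of the blue option key, level, in the strip's face directly under the key; origin in the plane of the face, 12 mm under the key's top when it is out
- power_top (a point): centre of the top of the round red power key, diameter 32 mm, white power sign, at the left end of the row (washer y +210 mm); its z axis is the outward normal of the sloping strip and x points uphill to the rear. The point rides on the key
- power (a joint): how far the power key is latched in, m: 0 out, 0.005 fully in, on from 0.0035; it stays where it is left. Out, its cap stands 12 mm above the strip, latched in 7 mm. It slides under 2 N; the cap is sprung on it (2.5 N per mm, up to 5 mm), so the cap goes about 1 mm deeper under the finger than it stays
- cold_top (a point): centre of the top of the square blue cold-wash key, 28 x 28 mm, white snowflake; axes as power_top. In any one of the three option places (washer y +10, -55, -120 mm)
- cold (a joint): how far the cold-wash key is latched in, m: built as the power key; 0 out, 0.005 fully in, chosen from 0.0035, stays where it is left
- quick_top (a point): centre of the top of the square yellow key with a clock face (quick wash), 28 x 28 mm; not wanted. Axes as power_top
- quick (a joint): how far the quick key is latched in, m: 0 out, 0.005 fully in, built as the power key
- rinse_top (a point): centre of the top of the square black key with two white drops (extra rinse), 28 x 28 mm; not wanted. Axes as power_top
- rinse (a joint): how far the rinse key is latched in, m: 0 out, 0.005 fully in, built as the power key
- start_top (a point): centre of the top of the round green start key, diameter 36 mm, white triangle, at the right end of the row (washer y -210 mm); axes as power_top
- start (a joint): how far the start key is pressed, m: 0 out (12 mm above the strip), 0.009 at its stop. Springs back by itself: 1 N to begin, 4.5 N at 0.004, from where it starts the machine, 9 N at the stop
- dial_mark (a point): end of the black line on top of the silver and white programme dial (60 mm across, 27 mm high), 20 mm from its axis, which is at washer y +110 mm; the dial turns freely
- cup: blue dosing cup, 68 mm across, 55 mm high, on the washer's lid; origin at the centre of its underside
- brush: white and blue scrubbing brush, 50 x 165 x 38 mm, its y axis lengthwise, lying on the washer's lid; origin at the centre of its underside
- bottle: purple bottle of stain remover with white cap and label, 58 mm across, 165 mm high, on the lid; origin at the centre of its underside

How it is judged:
By the outcome, as a careful person would: the job done as asked, in the order asked, and still so for the second after the job is handed in, with the robot touching nothing.
It also fails if it takes over 43 s, if anything falls off the work surface, if the arm or the gripper's body presses on something with over 40 N, if the wrist force passes 120 N, or if a joint passes its speed limit or range.

## Working session

There is one attempt and no reset: what is moved stays moved. The work goes in short steps, Python scripts to look and compute and a shell command to move; the robot and the scene stay as the last step left them, time stands still between calls to the robot, and variables do not carry over. Pictures are saved under pics/ and viewed, at most 10 in all, crops included, and the job is handed in when it is done.

```bash
mkdir -p pics; cat > h.py <<'E'
import numpy as np, cv2
from bench import *
def shot(n,f):
    p,d=camera(n); cv2.imwrite(f'pics/{f}.png',p[:,:,::-1]); np.save(f'pics/{f}.npy',d); return p,d
def world(n,d):
    m=camera_model(n); v,u=np.mgrid[:420,:560]
    P=np.stack([(u-m['cx'])/m['fx']*d,(v-m['cy'])/m['fy']*d,d],-1)
    R=np.array(m['rotation']); 
    return P@R.T+np.array(m['xyz'])
E
python3 - <<'E'
from h import *
for n in("top","side"): shot(n,n+"0"); print(camera_model(n))
print(read_state(),nose_length)
E
```

```text
{'fx': 417.3757665491958, 'fy': 417.3757665491958, 'cx': 288.1673466689822, 'cy': 201.40757411372877, 'xyz': array([0.48703516, 0.02006715, 1.08679891]), 'rotation': array([-3.01924208,  0.00956663, -1.56535358])}
{'fx': 402.09957110500784, 'fy': 402.09957110500784, 'cx': 283.2787203672796, 'cy': 211.22682290275668, 'xyz': array([ 0.46542079, -0.51662243,  0.75581573]), 'rotation': array([-2.33135033, -0.01939987, -0.2456737 ])}
{'clock': 0.1, 'joints': array([ 1.22761094e+00,  3.53531176e-01,  1.63404559e+00,  1.17831411e-05,
        1.15522612e+00, -2.43256036e-03]), 'joint_vel': array([-0.00064462, -0.00057268, -0.00262127, -0.0020812 , -0.0011817 ,
        0.00180219]), 'joint_efforts': array([ 7.40858904e-04, -5.94906092e+01, -3.34933054e+01,  6.98853959e-02,
        1.82266667e-02,  1.89688683e-05]), 'tcp_pos': array([0.20877547, 0.58874   , 0.30207458]), 'eef_rot': array([-3.14038245e+00, -1.37184064e-05,  2.80083506e+00]), 'force': array([0.68064272, 0.43114932, 0.12376706]), 'moment': array([ 0.0164812 , -0.01310364, -0.01404519]), 'grip_force': 0.0, 'gripper_width': 0.09174863247473371} 0.0881
```

View pics/top0.png

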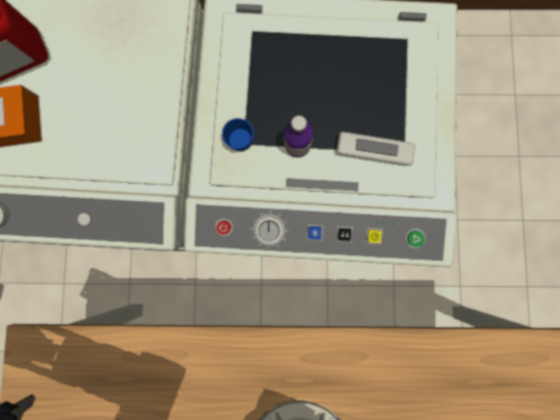

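View pics/side0.png

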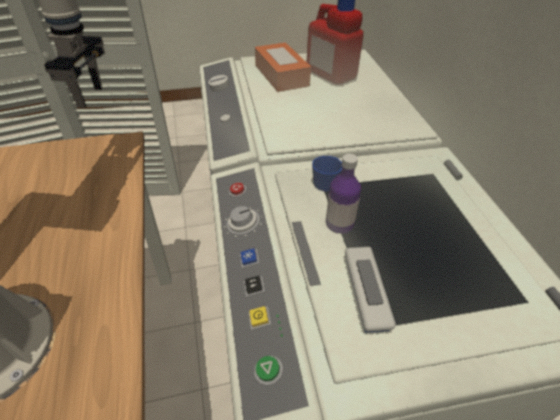

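Top view: power key (224,227), dial (269,229), blue key (315,233), black (345,234), yellow (375,236), green (416,238). The side view agrees: power (237,188), blue (249,256), green (268,368). So cold-wash is in the +10 mm place.

```bash
sed -i "s/R=np.array(m\['rotation'\]); /R=Rotation.from_euler('xyz',m['rotation']).as_matrix()/; 1i from scipy.spatial.transform import Rotation" h.py
cat > meas.py <<'E'
from h import *
seeds={'top':dict(power=(224,227),cold=(315,233),quick=(375,236),start=(416,238)),'side':dict(power=(237,188),cold=(249,256),quick=(259,316),start=(268,368))}
rng={'power':[(0,8),(170,180)],'cold':[(100,125)],'quick':[(22,35)],'start':[(45,85)]}
def measure(f='0'):
  out={}
  for n in seeds:
    p=cv2.imread(f'pics/{n}{f}.png'); d=np.load(f'pics/{n}{f}.npy'); W=world(n,d)
    h=cv2.cvtColor(p,cv2.COLOR_BGR2HSV)
    v,u=np.mgrid[:420,:560]
    for k,(a,b) in seeds[n].items():
      m=(abs(u-a)<18)&(abs(v-b)<18)&(h[...,1]>120)&(h[...,2]>60)&(d>0)
      m&=np.any([(h[...,0]>=x)&(h[...,0]<=y) for x,y in rng[k]],0)
      # convex hull fills the white symbol
      hull=cv2.convexHull(np.argwhere(m)[:,::-1].astype(np.int32)); M=np.zeros(m.shape,np.uint8); cv2.fillConvexPoly(M,hull,1); M=(M>0)&(d>0)
      M&=abs(W[...,2]-np.median(W[M][:,2]))<.012
      q=W[M]; out[n,k]=np.r_[np.median(q[:,:2],0),q[:,2].mean()]; 
      print(n,k,M.sum(),out[n,k].round(4),np.ptp(q,axis=0).round(3))
  return out
if __name__=='__main__':
  o=measure()
  W=world('top',np.load('pics/top0.npy'))
  for n in('top','side'):
    W=world(n,np.load(f'pics/{n}0.npy'))
    e=o[n,'start']-o[n,'power']; print(n,'span',np.linalg.norm(e), 'yaw',np.degrees(np.arctan2(e[0],-e[1])))
    ps,cs=o[n,'power'],o[n,'cold']
    # strip plane fit: points near the row
    t=-e/np.linalg.norm(e); x=np.cross(t,[0,0,1]); mid=(o[n,'start']+ps)/2
    r=W-mid; X=r@x;Y=r@t
    s=(abs(X)<.045)&(abs(Y)<.19)&(r[...,2]>-.03)&(r[...,2]<.006)
    s&=(abs(Y-.11)>.05)&(abs(Y-.01)>.022)&(abs(Y+.055)>.022)&(abs(Y+.12)>.022)
    A=np.c_[X[s],Y[s],np.ones(s.sum())]; c=np.linalg.lstsq(A,r[...,2][s],rcond=None)[0]; print(s.sum(),'slope',c,'mid',mid,'x',x,'t',t)
    l=(X>.12)&(X<.4)&(abs(Y)<.25); print('lid z',np.median(W[...,2][l]))
E
python3 meas.py
```

```text
top power 146 [0.5418 0.1708 0.1777] [0.026 0.029 0.01 ]
top cold 139 [ 0.5318 -0.0291  0.1778] [0.024 0.024 0.012]
top quick 171 [ 0.524  -0.1575  0.1773] [0.026 0.029 0.015]
top start 184 [ 0.5181 -0.2474  0.1777] [0.028 0.032 0.013]
side power 112 [0.5416 0.167  0.1763] [0.028 0.031 0.01 ]
side cold 144 [ 0.5306 -0.032   0.1766] [0.025 0.027 0.009]
side quick 287 [ 0.5242 -0.161   0.1759] [0.029 0.037 0.016]
side start 364 [ 0.519  -0.2498  0.177 ] [0.03  0.033 0.01 ]
top span 0.4189171057509563 yaw -3.2544765323091402
2788 slope [ 0.21531826  0.00049102 -0.01158051] mid [ 0.52995533 -0.03832628  0.17774021] x [ 0.99838724 -0.05677079  0.        ] t [5.67707920e-02 9.98387238e-01 1.83545128e-06]
lid z 0.17868720705254149
side span 0.41736364223826994 yaw -3.1046141225412476
3473 slope [ 0.21572663 -0.00053576 -0.01134064] mid [ 0.53034126 -0.04137886  0.17664267] x [ 0.99853102 -0.05415916  0.        ] t [ 0.05415916  0.99853102 -0.00161168]
lid z 0.17798788774243213
```

```bash
cat > plan.py <<'E'
from h import *
import sys
K=dict(power=(.5417,.169,.177),cold=(.5312,-.0305,.177),start=(.5186,-.2486,.177))
yaw=np.radians(-3.2); Rw=Rotation.from_euler('ZY',[yaw,-np.radians(12)])
n=Rw.apply([0,0,1]); 
Rt=Rotation.from_matrix(np.c_[Rw.apply([-1,0,0]),Rw.apply([0,1,0]),-n])
s=read_state(); k=sys.argv[1]; h=float(sys.argv[2])/1000
tgt=np.array(K[k])+n*(h+nose_length)
print('n',n.round(3),'t',s['clock'],'force',s['force'].round(2),'Fn',round(float(s['force']@n),2))
R=Rotation.from_euler('xyz',s['eef_rot'])
print('shift cm',((tgt-s['tcp_pos'])*100).round(2),'turn',np.degrees((Rt*R.inv()).as_rotvec()).round(2))
tip=s['tcp_pos']+R.apply([0,0,nose_length])-np.array(K[k]); print('tip rel key (mm, strip axes)',(Rw.inv().apply(tip)*1000).round(1),'w',s['gripper_width'])
E
python3 plan.py power 40
```

```text
n [-0.208  0.012  0.978] t 0.1 force [0.68 0.43 0.12] Fn -0.02
shift cm [ 3.063e+01 -4.183e+01  2.000e-02] turn [ -2.3  -11.82  16.27]
tip rel key (mm, strip axes) [-340.4  400.4  110.2] w 0.09174863247473371
```

```bash
python3 -m pendant '[[[0,-3,1,0,0,3,0],[2,-4,1,0,0,3,0],[3,-4,0,0,0,3,0],[3,-4,0,0,0,3,0],[3,-4,0,0,0,4.3,0],[3,-4,0,0,-3,0,0],[3,-4,0,-1,-3,0,0],[3,-4,0,-1,-3,0,0]]]' 
python3 -m pendant '[[[3,-4,0,0,-3,0,0],[3,-4,0,0,0,0,0],[3,-2,0,0,0,0,0],[0,0,0,0,0,0,0],[0,0,0,0,0,0,0],[0,0,0,0,0,0,0]]]'; python3 plan.py power 20
```

```text
clock: 1.1
tcp_pos: [0.4096, 0.2775, 0.3226]
eef_rot: [-3.114, 0.16, 3.088]
force: [0.5, 0.4, 0.7]
gripper_width: 0.0137
grip_force: 0.0
clock: 1.85
tcp_pos: [0.4981, 0.1797, 0.3225]
eef_rot: [-3.118, 0.21, 3.089]
force: [-0.3, 0.6, -0.7]
gripper_width: 0.0005
grip_force: 0.0
n [-0.208  0.012  0.978] t 1.85 force [-0.25  0.56 -0.67] Fn -0.59
shift cm [ 2.11 -0.94 -3.98] turn [ 1.32 -0.01  0.11]
tip rel key (mm, strip axes) [-12.8   6.2  63.4] w 0.0005343893537748572
```

```bash
python3 -m pendant '[[[1.1,-0.5,-1.5,1.3,0,0.1,0],[1.1,-0.45,-1.5,0,0,0,0],[0.1,0,-1,0,0,0,0],[0,0,0,0,0,0,0],[0,0,0,0,0,0,0]]]'; python3 plan.py power 0
python3 - <<'E'
from h import *
a,_=shot('side','side1'); b,_=shot('top','top1')
im=np.hstack([cv2.resize(a[120:320,160:310],None,fx=2.6,fy=2.6),cv2.resize(b[150:350,160:310],None,fx=2.6,fy=2.6)])
cv2.imwrite('pics/c1.png',im[:,:,::-1])
E
```

```text
clock: 2.48
tcp_pos: [0.5218, 0.1698, 0.2829]
eef_rot: [-3.141, 0.21, 3.085]
force: [0.1, 0.8, -0.5]
gripper_width: 0.0006
grip_force: 0.0
n [-0.208  0.012  0.978] t 2.475 force [ 0.12  0.75 -0.52] Fn -0.53
shift cm [ 0.16  0.02 -1.97] turn [0.02 0.02 0.05]
tip rel key (mm, strip axes) [ 2.5 -0.4 19.6] w 0.0005545884197855326
```

View pics/c1.png

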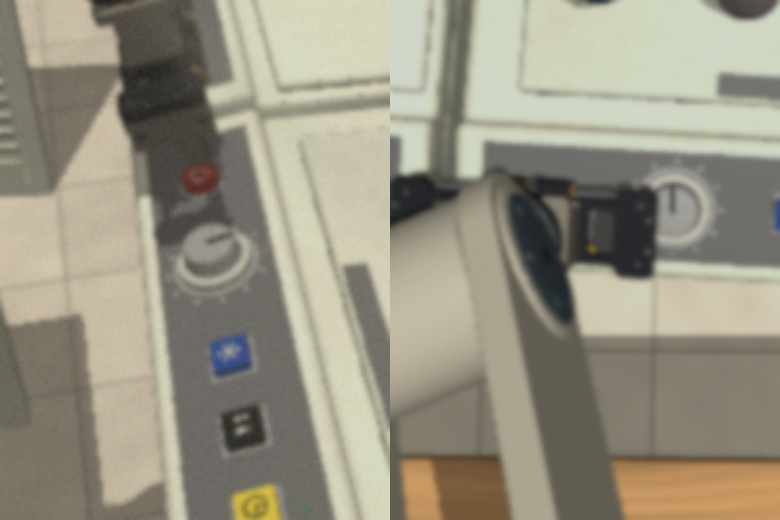

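Left crop shows the gripper just above the red key (200,178); alignment agrees with the numbers.

```bash
python3 -m pendant '[[[0.05,0,-0.9,0,0,0,0],[0.06,0,-0.8,0,0,0,0],[0,0,0,0,0,0,0],[0,0,0,0,0,0,0]]]'; python3 plan.py power 0
python3 -m pendant '[[[0.02,0,-0.1,0,0,0,0],[0.02,0,-0.1,0,0,0,0],[0.02,0,-0.1,0,0,0,0],[0,0,0,0,0,0,0],[0,0,0,0,0,0,0]]]'; python3 plan.py power 0
python3 -m pendant '[[[0.02,0,-0.1,0,0,0,0],[0.02,0,-0.1,0,0,0,0],[0,0,0,0,0,0,0],[0,0,0,0,0,0,0]]]'; python3 plan.py power 0
```

```text
clock: 3.08
tcp_pos: [0.523, 0.1696, 0.2656]
eef_rot: [-3.141, 0.21, 3.085]
force: [0.0, 0.1, 0.6]
gripper_width: 0.0003
grip_force: 0.0
n [-0.208  0.012  0.978] t 3.075 force [0.03 0.14 0.58] Fn 0.56
shift cm [ 0.04  0.05 -0.24] turn [0.02 0.01 0.06]
tip rel key (mm, strip axes) [ 0.2 -0.5  2.4] w 0.0003105908576291134
clock: 3.7
tcp_pos: [0.5237, 0.1696, 0.2628]
eef_rot: [-3.141, 0.21, 3.085]
force: [-0.3, -0.6, 1.8]
gripper_width: 0.0006
grip_force: 0.8
n [-0.208  0.012  0.978] t 3.7 force [-0.33 -0.63  1.83] Fn 1.85
shift cm [-0.03  0.04  0.04] turn [0.02 0.03 0.06]
tip rel key (mm, strip axes) [ 0.3 -0.5 -0.4] w 0.000586890853841065
clock: 4.2
tcp_pos: [0.5241, 0.1696, 0.2607]
eef_rot: [-3.141, 0.21, 3.085]
force: [1.0, -0.7, 1.6]
gripper_width: 0.0009
grip_force: 0.8
n [-0.208  0.012  0.978] t 4.2 force [ 1.   -0.66  1.58] Fn 1.33
shift cm [-0.07  0.05  0.24] turn [0.02 0.03 0.06]
tip rel key (mm, strip axes) [ 0.2 -0.5 -2.5] w 0.0008642837854967752
```

```bash
python3 -m pendant '[[[0.02,0,-0.1,0,0,0,0],[0.02,0,-0.1,0,0,0,0],[0,0,0,0,0,0,0],[0,0,0,0,0,0,0]]]'; python3 plan.py power 0
python3 -m pendant '[[[0.02,0,-0.1,0,0,0,0],[0.02,0,-0.05,0,0,0,0],[0,0,0,0,0,0,0],[0,0,0,0,0,0,0]]]'; python3 plan.py power 0
```

```text
clock: 4.7
tcp_pos: [0.5244, 0.1696, 0.2587]
eef_rot: [-3.141, 0.21, 3.085]
force: [0.4, 0.5, 1.6]
gripper_width: 0.0004
grip_force: 0.8
n [-0.208  0.012  0.978] t 4.7 force [0.39 0.46 1.56] Fn 1.45
shift cm [-0.1   0.04  0.45] turn [0.01 0.02 0.07]
tip rel key (mm, strip axes) [ 0.1 -0.4 -4.6] w 0.00035021528435213496
clock: 5.2
tcp_pos: [0.5248, 0.1696, 0.2572]
eef_rot: [-3.141, 0.21, 3.085]
force: [0.0, -0.6, 3.7]
gripper_width: 0.0005
grip_force: 1.9
n [-0.208  0.012  0.978] t 5.2 force [ 0.02 -0.62  3.7 ] Fn 3.61
shift cm [-0.14  0.05  0.59] turn [0.02 0.02 0.07]
tip rel key (mm, strip axes) [ 0.1 -0.4 -6.1] w 0.0005108070363630766
```

```bash
python3 -m pendant '[[[0.02,0,-0.1,0,0,0,0],[0,0,0,0,0,0,0],[0,0,0,0,0,0,0]]]'; python3 plan.py power 0
python3 -m pendant '[[[-0.2,0,1,0,0,0,0],[-0.4,0,2,0,0,0,0],[-0.4,0,2,0,0,0,0],[0,0,0,0,0,0,0],[0,0,0,0,0,0,0]]]'; python3 plan.py cold 40
```

```text
clock: 5.58
tcp_pos: [0.525, 0.1696, 0.2563]
eef_rot: [-3.141, 0.21, 3.085]
force: [-1.2, -0.5, 5.3]
gripper_width: 0.0007
grip_force: 3.0
n [-0.208  0.012  0.978] t 5.575 force [-1.21 -0.5   5.29] Fn 5.42
shift cm [-0.16  0.05  0.69] turn [0.02 0.02 0.07]
tip rel key (mm, strip axes) [ 0.2 -0.4 -7. ] w 0.000661237391533463
clock: 6.2
tcp_pos: [0.5146, 0.1694, 0.3055]
eef_rot: [-3.141, 0.209, 3.085]
force: [-0.6, 0.1, -0.1]
gripper_width: 0.0006
grip_force: 0.0
n [-0.208  0.012  0.978] t 6.2 force [-0.56  0.06 -0.08] Fn 0.04
shift cm [ -1.   -19.85  -0.32] turn [ 0.03 -0.03  0.07]
tip rel key (mm, strip axes) [ -0.4 198.6  43.4] w 0.000637425847023436
```

```bash
python3 -m pendant '[[[-0.1,-2.85,0,0,0,0,0],[-0.2,-4,0,0,0,0,0],[-0.2,-4,0,0,0,0,0],[-0.2,-4,0,0,0,0,0],[-0.3,-3,0,0,0,0,0],[0,-2,0,0,0,0,0],[0,0,0,0,0,0,0],[0,0,0,0,0,0,0]]]'; python3 plan.py cold 2
python3 - <<'E'
from h import *
a,_=shot('side','side2')
cv2.imwrite('pics/c2.png',cv2.resize(a[150:330,170:330],None,fx=3,fy=3)[:,:,::-1])
E
```

```text
clock: 7.2
tcp_pos: [0.5048, -0.0286, 0.3055]
eef_rot: [-3.142, 0.209, 3.084]
force: [-0.4, 0.7, 0.3]
gripper_width: 0.0004
grip_force: 0.0
n [-0.208  0.012  0.978] t 7.2 force [-0.4   0.68  0.28] Fn 0.37
shift cm [ 0.77 -0.09 -4.04] turn [-0.   -0.05  0.09]
tip rel key (mm, strip axes) [ 0.8  0.4 43.1] w 0.00042381921471765807
```

View pics/c2.png

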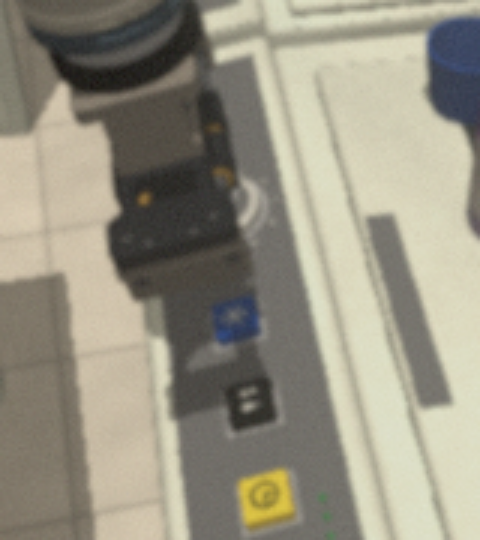

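The gripper hovers over the blue key (235,318 in the crop), clear of the dial and the black key.

```bash
python3 -m pendant '[[[0.27,-0.05,-1.5,0,0,0,0],[0.3,-0.04,-1.5,0,0,0,0],[0.2,0,-1.04,0,0,0,0],[0,0,0,0,0,0,0],[0,0,0,0,0,0,0]]]'; python3 plan.py cold 0
python3 -m pendant '[[[0.02,0,-0.1,0,0,0,0],[0.02,0,-0.1,0,0,0,0],[0.02,0,-0.1,0,0,0,0],[0.02,0,-0.1,0,0,0,0],[0.02,0,-0.1,0,0,0,0],[0.02,0,-0.1,0,0,0,0],[0,0,0,0,0,0,0],[0,0,0,0,0,0,0]]]'; python3 plan.py cold 0
```

```text
clock: 7.88
tcp_pos: [0.5128, -0.0298, 0.2658]
eef_rot: [-3.141, 0.21, 3.085]
force: [0.0, 0.3, 0.7]
gripper_width: 0.0007
grip_force: 0.0
n [-0.208  0.012  0.978] t 7.875 force [0.   0.31 0.65] Fn 0.64
shift cm [ 0.01  0.04 -0.26] turn [0.02 0.02 0.06]
tip rel key (mm, strip axes) [ 0.5 -0.4  2.6] w 0.0006950312098503007
clock: 8.88
tcp_pos: [0.514, -0.0299, 0.2598]
eef_rot: [-3.141, 0.21, 3.085]
force: [1.0, -1.3, 1.9]
gripper_width: 0.0001
grip_force: 0.8
n [-0.208  0.012  0.978] t 8.875 force [ 1.01 -1.34  1.88] Fn 1.62
shift cm [-0.11  0.04  0.33] turn [0.02 0.04 0.07]
tip rel key (mm, strip axes) [ 0.5 -0.4 -3.5] w 0.00014586386576722433
```

```bash
python3 -m pendant '[[[0.02,0,-0.1,0,0,0,0],[0.02,0,-0.1,0,0,0,0],[0.02,0,-0.1,0,0,0,0],[0.01,0,-0.05,0,0,0,0],[0,0,0,0,0,0,0],[0,0,0,0,0,0,0]]]'; python3 plan.py cold 0
```

```text
clock: 9.62
tcp_pos: [0.5147, -0.0299, 0.2565]
eef_rot: [-3.141, 0.21, 3.085]
force: [-1.3, -1.3, 6.4]
gripper_width: 0.0003
grip_force: 2.8
n [-0.208  0.012  0.978] t 9.625 force [-1.25 -1.31  6.41] Fn 6.51
shift cm [-0.18  0.04  0.66] turn [0.02 0.04 0.06]
tip rel key (mm, strip axes) [ 0.5 -0.3 -6.9] w 0.0002994740978357213
```

Same depth and force signature as the power key: fully in. Retract and go to start.

```bash
python3 -m pendant '[[[-0.2,0,1,0,0,0,0],[-0.4,0,2,0,0,0,0],[-0.3,0,1,0,0,0,0],[-0.1,-2,0,0,0,0,0],[-0.2,-4,0,0,0,0,0],[-0.3,-4,0,0,0,0,0],[-0.3,-4,0,0,0,0,0],[-0.2,-4,0,0,0,0,0]]]'
python3 -m pendant '[[[-0.1,-2.5,0,0,0,0,0],[0,-1.3,0,0,0,0,0],[0,0,0,0,0,0,0],[0,0,0,0,0,0,0]]]'; python3 plan.py start 3
python3 - <<'E'
from h import *
a,_=shot('side','side3');b,_=shot('top','top3')
cv2.imwrite('pics/c3.png',np.vstack([cv2.resize(a[160:400,180:340],None,fx=2.2,fy=2.2).transpose(1,0,2)[:300],cv2.resize(b[190:280,200:440],None,fx=2.2,fy=2.2)])[:,:,::-1])
E
```

```text
clock: 10.62
tcp_pos: [0.494, -0.2109, 0.2963]
eef_rot: [3.142, 0.209, 3.085]
force: [0.1, -0.4, -0.2]
gripper_width: 0.0004
grip_force: 0.0
clock: 11.12
tcp_pos: [0.4935, -0.247, 0.2961]
eef_rot: [3.141, 0.209, 3.085]
force: [0.0, -0.3, -0.1]
gripper_width: 0.0007
grip_force: 0.0
n [-0.208  0.012  0.978] t 11.125 force [ 0.   -0.34 -0.1 ] Fn -0.11
shift cm [ 0.62 -0.06 -3.  ] turn [-0.01 -0.01  0.04]
tip rel key (mm, strip axes) [ 0.2  0.2 33.7] w 0.0007366333459479441
```

View pics/c3.png

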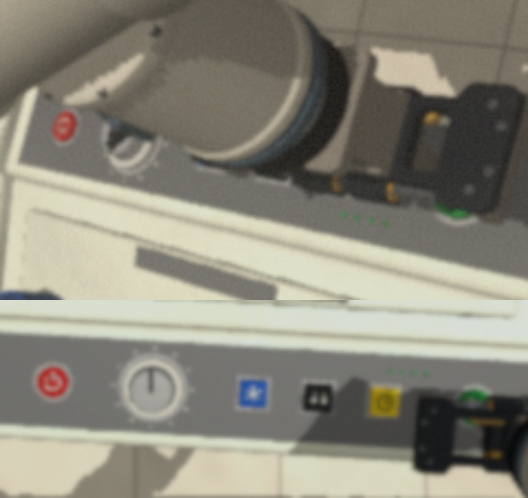

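The gripper sits over the green key, and the dial line still points straight up. Before start, I'll check that both keys are latched, using depth.

```bash
python3 - <<'E'
from h import *
A=world('top',np.load('pics/top0.npy'));B=world('top',np.load('pics/top3.npy'))
for k,(u,v) in dict(power=(224,227),cold=(315,233),rinse=(345,234),quick=(375,236)).items():
  s=np.s_[v-4:v+5,u-4:u+5]; print(k,[round(float(np.median(X[s][...,2])),4) for X in(A,B)])
E
python3 -m pendant '[[[0.2,-0.03,-1,0,0,0,0],[0.2,-0.03,-1,0,0,0,0],[0.22,0,-1,0,0,0,0],[0,0,0,0,0,0,0],[0,0,0,0,0,0,0]]]'; python3 plan.py start 0
```

```text
power [0.1782, 0.1729]
cold [0.1775, 0.1726]
rinse [0.1777, 0.1783]
quick [0.1779, 0.1781]
clock: 11.85
tcp_pos: [0.4999, -0.2485, 0.2662]
eef_rot: [-3.141, 0.21, 3.085]
force: [0.4, -0.2, -0.5]
gripper_width: 0.0003
grip_force: 0.0
n [-0.208  0.012  0.978] t 11.85 force [ 0.39 -0.19 -0.54] Fn -0.61
shift cm [ 0.05  0.09 -0.3 ] turn [0.01 0.01 0.07]
tip rel key (mm, strip axes) [ 0.3 -1.   3. ] w 0.00030196576473434384
```

Both wanted keys are down 5 mm, and the others haven't moved. Press start.

```bash
python3 -m pendant '[[[0.04,0,-0.2,0,0,0,0],[0.04,0,-0.2,0,0,0,0],[0.04,0,-0.2,0,0,0,0],[0.04,0,-0.2,0,0,0,0],[0,0,0,0,0,0,0],[0,0,0,0,0,0,0]]]'; python3 plan.py start 0
```

```text
clock: 12.6
tcp_pos: [0.5016, -0.2486, 0.2586]
eef_rot: [-3.141, 0.21, 3.085]
force: [-2.0, -0.7, 5.4]
gripper_width: 0.0004
grip_force: 2.6
n [-0.208  0.012  0.978] t 12.6 force [-2.02 -0.72  5.36] Fn 5.65
shift cm [-0.13  0.1   0.45] turn [0.04 0.05 0.07]
tip rel key (mm, strip axes) [ 0.5 -1.  -4.7] w 0.00044401016564951814
```

```bash
python3 -m pendant '[[[0.02,0,-0.1,0,0,0,0],[0.01,0,-0.05,0,0,0,0],[0,0,0,0,0,0,0],[0,0,0,0,0,0,0]]]'; python3 plan.py start 0
python3 -m pendant '[[[-0.2,0,1,0,0,0,0],[-0.4,0,2,0,0,0,0],[-0.4,0,2,0,0,0,0],[-2,0,3,0,0,0,0],[-4,0,2,0,0,0,0],[-4,0,0,0,0,0,0],[-3,0,0,0,0,0,0],[-1,0,0,0,0,0,0]]]'
python3 -m pendant '[[[0,0,0,0,0,0,0],[0,0,0,0,0,0,0],[0,0,0,0,0,0,0]]]'
python3 - <<'E'
from h import *
a,d=shot('top','top4'); A=world('top',np.load('pics/top0.npy'));B=world('top',d)
for k,(u,v) in dict(power=(224,227),cold=(315,233),rinse=(345,234),quick=(375,236),start=(416,238)).items():
  s=np.s_[v-4:v+5,u-4:u+5]; print(k,[round(float(np.median(X[s][...,2])),4) for X in(A,B)])
E
```

```text
clock: 13.1
tcp_pos: [0.5019, -0.2486, 0.2573]
eef_rot: [-3.141, 0.21, 3.085]
force: [-0.7, -0.6, 7.0]
gripper_width: 0.0006
grip_force: 3.3
n [-0.208  0.012  0.978] t 13.1 force [-0.71 -0.63  6.95] Fn 6.94
shift cm [-0.16  0.1   0.59] turn [0.04 0.06 0.06]
tip rel key (mm, strip axes) [ 0.5 -1.  -6.1] w 0.000579000741936808
clock: 14.1
tcp_pos: [0.3503, -0.2482, 0.357]
eef_rot: [-3.141, 0.21, 3.084]
force: [0.0, -0.3, 0.5]
gripper_width: 0.0001
grip_force: 0.0
clock: 14.48
tcp_pos: [0.3524, -0.2485, 0.3567]
eef_rot: [-3.142, 0.21, 3.085]
force: [0.2, 0.3, -0.8]
gripper_width: 0.0005
grip_force: 0.0
power [0.1782, 0.1727]
cold [0.1775, 0.1723]
rinse [0.1777, 0.1779]
quick [0.1779, 0.1779]
start [0.1781, 0.178]
```

View pics/top4.png

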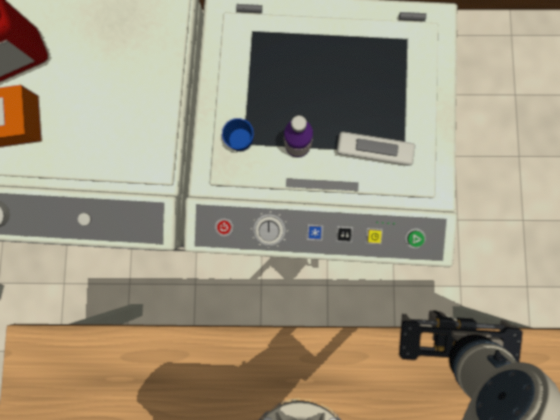

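The view shows the strip clear, the dial (269,229) and lid items as before, and the arm away from everything.

```bash
python3 -c "from bench import sign_off; print(sign_off())"
```

```text
the job is handed in; nothing more can be done
None
```

The cold wash is started and handed in at about 14.5 s: power and cold-wash keys both latched about 5 mm in, start key pressed to about 7 N and back out, and the other keys, dial and lid items unmoved in the final picture.

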